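# Punch both hole centres of a bracket blank and pair it with its cover

### The job

Slide the loose aluminium blank across the bench until the scribed circle nearer its square end lies under the punch, and press the punch down on it; then slide the blank along and punch the other circle, the one nearer the clipped corner, in the same way. The punch tip must land inside the circle each time and must mark the blank nowhere else, and the blank is only slid, never lifted. Let the punch spring back and finally slide the blank sideways along the fence up to the cover plate that has the same outline, so that the two lie end to end in line, touching or no more than a finger's width apart, without shoving the cover plates away; leave everything else where it is.

Things in the scene. Friction and masses are not known exactly. Their poses are not given: they have to be found in the camera images.
- press: fixed steel punch press. Origin: bench level, straight below the punch tip; x away from the robot, y along the fence, z up. In this frame (mm): fence face at x = +40, 300 long in y, 25 high; column at x 80 to 130, 40 wide, 150 tall; overhanging arm 36 wide in y, forward to x = -18, at z 105 to 150. The work slides on the bench top itself.
- punch: sprung upright punch in the press arm: 16 mm rod, pointed lower end, round black palm pad (40 mm across, 18 thick) on top. Pressed on the pad it goes straight down, at most 16 mm; it meets the blank after 12 mm, at about 8 N, and springs back when let go. Origin: at rest, that of the press.
- punch_tip (a point): the pointed lower end of the punch (24 mm above the bench at rest)
- punch_pad (a point): centre of the top face of the palm pad (200 mm above the bench at rest)
- blank: loose aluminium plate 190 mm long (y), 120 deep (x), 12 thick, about 0.6 kg. Origin: centre of the full rectangle's underside. Its straight +x edge faces the fence; the -x, +y corner is cut at 45 degrees (36 mm off each edge): +y is the clipped end, -y the square end. Two scribed 14 mm circles on top lie at the punch's depth when the +x edge is against the fence.
- spot_square (a point): centre dot of the circle nearer the blank's square end, on its top face (blank frame x +20, y -27, z +12 mm)
- spot_clipped (a point): centre dot of the circle nearer the blank's clipped end, on its top face (blank frame x +20, y +27, z +12 mm)
- cover_clipped: loose flat steel cover plate with the same outline as the blank: 190 (y) x 120 (x) x 8 mm thick, corner at -x, +y cut at 45 degrees, two dark holes. It lies to the left or right of the press, roughly in line with the place of the blank at the fence. Origin: centre of the underside of the full rectangle.
- cover_oval: loose flat steel cover plate with two half-round ends, 190 (y) x 120 (x) x 8 mm thick, on the other side of the press; it does not match. Origin: centre of its underside.
- bottle: white plastic bottle, 74 mm across, 190 mm tall, front left; origin: centre of its underside. Bystander, to be left alone
- tub: open white plastic box 80 x 100 x 65 mm high, front right; origin: centre of its underside. Bystander, to be left alone
- socket: steel wrench socket standing on end, 36 mm across, 50 mm tall; origin: centre of its underside. Bystander, to be left alone
- hub_nut: aluminium ring nut lying flat, 70 mm across, 28 mm high; origin: centre of its underside. Bystander, to be left alone
- wrench: steel wrench 180 mm long lying flat, along its own x; origin: centre of its underside. Bystander, to be left alone
- screwdriver: screwdriver 190 mm long lying flat, along its own x; origin: centre of its underside. Bystander, to be left alone
There are look-alikes about, which are no part of the job. Several things have the shape of the blank; the one meant has the colours described above.

How it is judged:
By the outcome, as a careful person would: the job done as asked, in the order asked, and still so for the second after the job is handed in, with the robot touching nothing.
It also fails if it takes over 72 s, if anything falls off the work surface, if the arm or the gripper's body presses on something with over 40 N, if the wrist force passes 120 N, or if a joint passes its speed limit or range.

### The arm

A 6-joint arm with a two-finger parallel gripper is mounted at the origin on the work surface. World frame = base frame: x ahead of the robot, y to its left, z up, the work surface at z = 0. Lengths are in m, angles in rad, forces in N, time in s.
With the tool pointing down it reaches from about 0.35 to 0.85 m from the base axis. Payload 8.1 kg.
Tool frame: the origin (TCP) lies midway between the tips of the shut fingers; the grasp point (between the pads) lies 19 mm behind it; z points along the fingers, y is the direction in which the jaws open and shut (so a half turn about z gives the same grasp; the last joint's range is limited). The gripper opens to 93 mm and grips with 3 to 60 N. Pads are 15 mm wide; open, the fingers measure 128 mm over their backs; the gripper's body (75 mm by 188 mm) begins 65 mm behind the grasp point.
Start: joints at [1.129, 0.13, 1.488, -0, 1.523, -0.085], TCP at [0.21, 0.562, 0.219] pointing down, gripper open.
Joint ranges: [-2.96, 2.96], [-0.89, 2.26], [0.02, 2.5], [-1.34, 4.48], [0, 2.73], [-2.66, 2.66]. Speed limits (rad/s): [2.39, 2.39, 2.79, 3.14, 3.14, 3.14].

### API

Orientations are given as a rotation vector (axis times angle).
In Python, from plant import robot gives the robot as it stands. The module is installed in compiled form; this text tells all that it offers.
- The arm moves only by the shell command python3 -m pendant 'ROWS' [FORCE]. ROWS is JSON, a list of rows, each an object with "translation": the shift along the tool's x, y, z in mm, a list of three; "twist": the turn, a rotation vector about the tool's x, y, z in rad, a list of three; "grip": the opening, from -1 (shut) to 1 (fully open). A call has exactly 10 rows; each row shifts and turns the pose as measured when the row begins, along the tool's axes as they then stand; what a row does not reach is not made up. A row lasts 1/10 s, in which the tool goes at most 50 mm and 8.59 degrees, less where a joint would pass 70% of its speed; a pose out of reach is approached as far as the arm can. A call is refused whole if a number of a shift passes 50 or a number of a turn 0.15, either way. A call with a gripper value outside its range is refused whole. The fingers move at their own pace and stop on an object; FORCE is the grip in N (left out, the last holds). Time passes only in rows, so rows that do not move let the fingers close, or fill a call up. It gives the time, the measured TCP pose, the force and the opening at its end, in the units of the state.
- robot.read_state(): the state, without advancing time (a new reading comes with each control period).
- robot.read_camera(name): name is "side" or "top" or "wrist"; returns (picture, depth): 384x512x3 uint8, red, green, blue; 384x512 float32, m along the optical axis (not along the pixel's ray), 0 where there is no reading.
- robot.camera_info(name): a dict with "vertical_fov" (degrees; the focal length in pixels is half the picture's height over the tangent of half this angle, whatever the lens; pixels are square), "cx", "cy" (the principal point, pixels), "cam_to_world" (4x4, takes a point from camera to world coordinates). Camera axes: x right, y up, looking along -z (the intrinsics and any distortion apply to the point x, -y, -z); pixel columns grow to the right and rows downward; lengths in m; the calibration is good to about 2 mm. A picture is of the moment at which its call begins: read the wrist's pose just before it. camera_info takes no time and is no camera call; for the wrist camera it gives the pose at the moment of the call.
- robot.close_job(): hands the job in, once; it reports no verdict.
The state is a dict: "t": time; "q": joint angles; "dq": joint speeds; "joint_torque": joint torques, N m; "tool_pos": TCP position; "orientation": TCP orientation; "force": force on the tool from outside, world axes, zero at the start; "wrist_torque": the same for the moment, N m; "opening": finger opening in m.
Only numpy, scipy, OpenCV 4.12 (cv2) and the standard library are available. Lean on these libraries where they do the work, as an engineer would, in place of code of your own. Each camera call takes 0.05 s, during which the arm holds its last target. There are 200 camera calls.

## Working session

There is one attempt and no reset: what is moved stays moved. The work goes in short steps, Python scripts to look and compute and a shell command to move; the robot and the scene stay as the last step left them, time stands still between calls to the robot, and variables do not carry over. Pictures are saved under pics/ and viewed, about 8 in all and at most 12, crops included, and the job is handed in when it is done.

```bash
mkdir -p pics; cat > h.py <<'E'
import numpy as np, cv2
from plant import robot
from scipy.spatial.transform import Rotation as R
def snap(n,name=None):
    i=robot.camera_info(n); p,d=robot.read_camera(n)
    if name: cv2.imwrite('pics/'+name+'.png',p[:,:,::-1])
    return p,d,i
def world(d,i):
    f=192/np.tan(np.radians(i['vertical_fov'])/2)
    v,u=np.mgrid[0:384,0:512]
    P=np.stack([(u-i['cx'])/f*d,-(v-i['cy'])/f*d,-d],-1)
    T=np.array(i['cam_to_world']); return P@T[:3,:3].T+T[:3,3]
def proj(X,i):
    f=192/np.tan(np.radians(i['vertical_fov'])/2)
    T=np.array(i['cam_to_world']); p=(np.asarray(X)-T[:3,3])@T[:3,:3]
    return np.stack([i['cx']+f*p[...,0]/-p[...,2], i['cy']-f*p[...,1]/-p[...,2]],-1)
E
python3 - <<'E'
from h import *
s=robot.read_state();print(s)
for n in('top','side'):
    p,d,i=snap(n,n); print(n,i); np.savez('pics/'+n,p=p,d=d,W=world(d,i))
E
```

```text
{'t': 0.0, 'q': array([ 1.12861470e+00,  1.31173568e-01,  1.48926049e+00, -4.00548043e-05,
        1.52300911e+00, -8.54005233e-02]), 'dq': array([-5.61587492e-04, -6.90639124e-04,  1.08362916e-04, -9.09477367e-05,
        1.86417974e-04,  4.63244620e-04]), 'joint_torque': array([-2.55007202e-03, -5.59852767e+01, -4.91747832e+01,  7.65026081e-02,
        3.59539955e-02, -1.17494242e-04]), 'tool_pos': array([0.20930476, 0.56170107, 0.21759037]), 'orientation': array([-5.57380717e-01, -3.09129978e+00,  2.82222741e-03]), 'force': array([-0.11523093, -0.34526051,  0.32382441]), 'wrist_torque': array([-0.0096591 , -0.03448925,  0.01183576]), 'opening': 0.0932320610522381}
top {'vertical_fov': 44.60069711242598, 'cx': 254.93158990741622, 'cy': 188.79306395872126, 'cam_to_world': array([[-0.00990521,  0.98884605, -0.14861146,  0.3067159 ],
       [-0.99989547, -0.01136011, -0.00894431, -0.02856003],
       [-0.01053278,  0.14850733,  0.98885521,  1.59701422],
       [ 0.        ,  0.        ,  0.        ,  1.        ]])}
side {'vertical_fov': 55.94729607300667, 'cx': 257.7069626018115, 'cy': 191.8318323661187, 'cam_to_world': array([[ 0.96505224,  0.18746651, -0.1831133 ,  0.32203397],
       [-0.26183068,  0.66069486, -0.70351048, -0.79465145],
       [-0.01090264,  0.72686905,  0.68668954,  0.903616  ],
       [ 0.        ,  0.        ,  0.        ,  1.        ]])}
```

View pics/top.png

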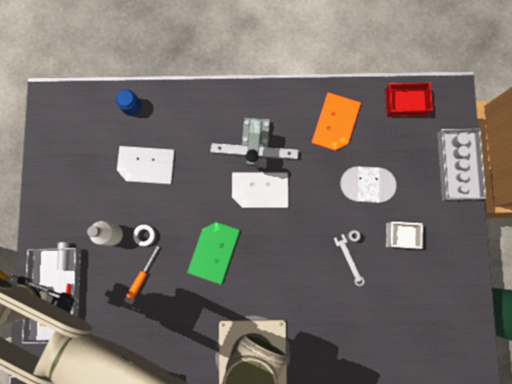

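View pics/side.png

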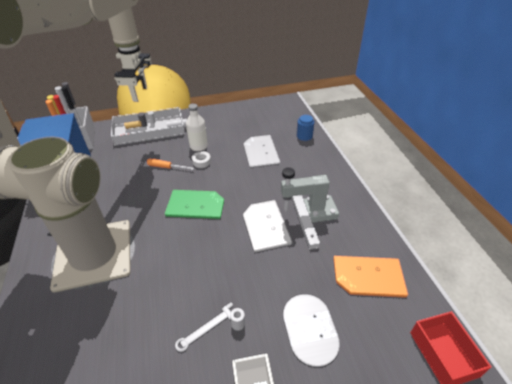

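Blank candidates (top picture):
- White clipped plate with circles at (260,190), beside the press: the blank.
- White clipped plate with dark holes at (146,165): cover_clipped, on the left.
- Green plate (213,252) and orange plate (337,121): look-alikes by colour.
- Oval plate (368,184): cover_oval.

I'll take the plate at (260,190), measure it, and check it in a close crop.

```bash
python3 - <<'E'
from h import *
i=robot.camera_info('top')
z=np.load('pics/top.npz');p,W=z['p'],z['W']
hsv=cv2.cvtColor(p,cv2.COLOR_RGB2HSV)
def plate(u0,v0,u1,v1,h):
    m=np.zeros((384,512),np.uint8)
    m[v0:v1,u0:u1]=((hsv[v0:v1,u0:u1,2]>130)&(abs(W[v0:v1,u0:u1,2]-h)<.012))*255
    m=cv2.morphologyEx(m,cv2.MORPH_CLOSE,np.ones((5,5)))
    n,l,st,c=cv2.connectedComponentsWithStats(m);k=1+np.argmax(st[1:,4]);m=(l==k)
    f=192/np.tan(np.radians(i['vertical_fov'])/2)
    T=np.array(i['cam_to_world'])
    cs,_=cv2.findContours(m.astype(np.uint8),0,1);c=max(cs,key=cv2.contourArea)[:,0,:].astype(float)
    r=np.stack([(c[:,0]-i['cx'])/f,-(c[:,1]-i['cy'])/f,-np.ones(len(c))],-1)@T[:3,:3].T
    X=T[:3,3]+r*((h-T[2,3])/r[:,2])[:,None]
    rect=cv2.minAreaRect((X[:,:2]*1000).astype(np.float32)); print(rect, 'medz',np.median(W[m][:,2])); print(cv2.boxPoints(rect).round(1).tolist())
    ap=cv2.approxPolyDP((X[:,:2]*1000).astype(np.float32)[:,None],8,True)[:,0]; print(ap.round(0).tolist())
plate(225,165,295,212,.012)
plate(112,142,180,188,.008)
plate(335,162,402,207,.008)
# press pad and fence
pad=(W[...,2]>.185)&(W[...,2]<.21)&(np.indices((384,512))[1]>235)&(np.indices((384,512))[1]<275)&(np.indices((384,512))[0]>140)&(np.indices((384,512))[0]<175)
X=W[pad];print('pad',X.mean(0),X.min(0),X.max(0),len(X))
fe=(abs(W[...,2]-.025)<.007);fe[:138]=0;fe[165:]=0;fe[:,:205]=0;fe[:,305:]=0
X=W[fe];r=cv2.minAreaRect((X[:,:2]*1000).astype(np.float32));print('fence',r,cv2.boxPoints(r))
img=np.hstack([cv2.resize(p[130:220,200:310],None,fx=4,fy=4,interpolation=2),cv2.resize(p[130:220,105:195],None,fx=4,fy=4,interpolation=2)])
cv2.imwrite('pics/crop.png',img[:,:,::-1])
s=np.load('pics/side.npz');W2=s['W'];m=(W2[...,2]>.19)&(W2[...,2]<.21);m[:165]=0;m[182:]=0;m[:,:278]=0;m[:,298:]=0
X=W2[m];print('pad side',X.mean(0),X.min(0),X.max(0),len(X))
E
```

```text
((542.61279296875, -29.84709930419922), (194.80337524414062, 121.1636962890625), 89.31954956054688) medz 0.011746356380478606
[[480.8999938964844, -126.5], [602.0, -128.0], [604.2999877929688, 66.80000305175781], [483.20001220703125, 68.30000305175781]]
[[604.0, 64.0], [521.0, 68.0], [486.0, 34.0], [481.0, -123.0], [595.0, -122.0]]
((635.384765625, 368.365966796875), (194.76083374023438, 124.52944946289062), 85.48774719238281) medz 0.007492481402229134
[[565.7000122070312, 276.20001220703125], [689.7999877929688, 266.3999938964844], [705.0999755859375, 460.5], [581.0, 470.29998779296875]]
[[702.0, 459.0], [620.0, 467.0], [578.0, 431.0], [569.0, 278.0], [689.0, 270.0]]
((557.952880859375, -401.93133544921875), (191.76527404785156, 123.11750793457031), 85.74053192138672) medz 0.00747893177977188
[[489.3999938964844, -493.0], [612.2000122070312, -502.1000061035156], [626.5, -310.8999938964844], [503.70001220703125, -301.70001220703125]]
[[583.0, -311.0], [528.0, -315.0], [499.0, -359.0], [502.0, -464.0], [546.0, -497.0], [599.0, -479.0], [617.0, -443.0], [618.0, -346.0]]
pad [ 0.62161872 -0.00598879  0.19864852] [ 0.60293425 -0.02335559  0.18661479] [0.64096661 0.01338144 0.20614831] 134
fence ((692.6749267578125, -11.986434936523438), (299.881591796875, 62.770263671875), 85.19963073730469) [[ 648.85223 -158.77484]
 [ 711.4023  -164.02774]
 [ 736.4976   134.80197]
 [ 673.9476   140.05487]]
pad side [ 0.61997443 -0.01472286  0.19934494] [ 0.60132832 -0.03229387  0.19019306] [0.64035599 0.00794042 0.20342959] 118
```

View pics/crop.png

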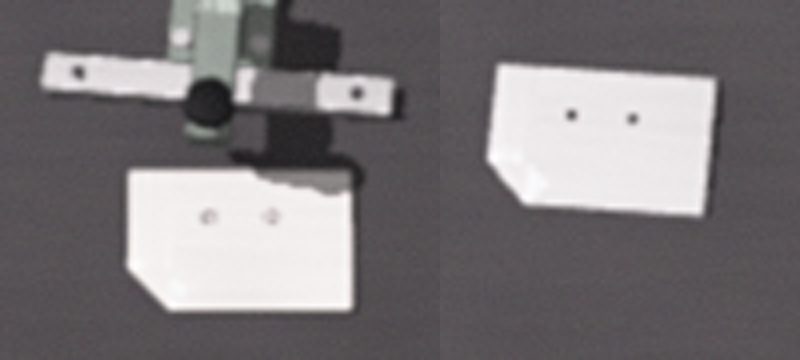

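Confirmed: the left crop shows the blank with two scribed circles at (208,216) and (272,216) and its clip lower left. The right crop shows the cover with dark holes. The press frame is near (621,-8), yaw -4.8°. Next I'll move to the -y side of the blank.

```bash
cat >> h.py <<'E'
PO=np.array([621.,-8.]); PY=np.radians(-4.8)
def st():
    s=robot.read_state(); M=R.from_rotvec(s['orientation']).as_matrix()
    return s,np.array(s['tool_pos'])*1000,M
def topress(X): c,s=np.cos(PY),np.sin(PY); d=np.asarray(X)[...,:2]-PO; return d@np.array([[c,-s],[s,c]])
def toworld(x,y): c,s=np.cos(PY),np.sin(PY); return PO+np.array([c*x-s*y,s*x+c*y])
def plan(x,y,z,jaw=None,press=True):
    """tool-frame shift (mm) to a point given in press (or world) frame; twist to bring jaw angle (deg, world)"""
    s,p,M=st(); t=np.r_[toworld(x,y) if press else (x,y),z]
    print('t',round(s['t'],2),'tcp press',topress(p).round(1),'z',p[2].round(1),'F',np.round(s['force'],1),'op',round(s['opening'],4),'q6',round(s['q'][5],2))
    print('shift tool',(M.T@(t-p)).round(1))
    j=np.degrees(np.arctan2(M[1,1],M[0,1])); print('jaw',j.round(1),'tilt(tool z)',M[:,2].round(3))
    if jaw is not None:
        c,sn=np.cos(np.radians(jaw)),np.sin(np.radians(jaw))
        D=np.array([[sn,c,0],[-c,sn,0],[0,0,-1.]]); D[:,0]=np.cross(D[:,1],D[:,2])
        print('twist',R.from_matrix(M.T@D).as_rotvec().round(3),' shift after twist',(D.T@(t-p)).round(1))
E
r='{"translation":[-35,-35,-3],"twist":[0,0,0],"grip":1}'
python3 -m pendant '[{"translation":[-35,-35,-3],"twist":[0,0,0],"grip":1},{"translation":[-35,-35,-3],"twist":[0,0,0],"grip":1},{"translation":[-35,-35,-3],"twist":[0,0,0],"grip":1},{"translation":[-35,-35,-3],"twist":[0,0,0],"grip":1},{"translation":[-35,-35,-3],"twist":[0,0,0],"grip":1},{"translation":[-35,-35,-3],"twist":[0,0,0],"grip":1},{"translation":[-35,-35,-3],"twist":[0,0,0],"grip":1},{"translation":[-35,-35,-3],"twist":[0,0,0],"grip":1},{"translation":[-35,-35,-3],"twist":[0,0,0],"grip":1},{"translation":[-35,-35,-3],"twist":[0,0,0],"grip":1}]'
python3 -c "
from h import *
plan(541,-150,220,-0.7,False)"
```

```text
t: 1.1
tool_pos: [0.413, 0.1073, 0.2424]
orientation: [-0.539, -3.09, 0.016]
force: [1.2, 1.3, -0.0]
opening: 0.093
t 1.1 tcp press [-216.9   97.4] z 242.4 F [ 1.2  1.3 -0. ] op 0.093 q6 -1.08
shift tool [-207.6 -198.4   23.8]
jaw 70.2 tilt(tool z) [-0.007 -0.009 -1.   ]
twist [-0.011  0.004  1.237]  shift after twist [-255.7  131.1   22.4]
```

```bash

python3 -m pendant '[{"translation":[-35,-34,0],"twist":[0,0,0],"grip":1},{"translation":[-35,-34,0],"twist":[0,0,0],"grip":1},{"translation":[-35,-34,0],"twist":[0,0,0],"grip":1},{"translation":[-35,-34,0],"twist":[0,0,0],"grip":1},{"translation":[-35,-34,0],"twist":[0,0,0],"grip":1},{"translation":[-25,-20,0],"twist":[0,0,0],"grip":0.4},{"translation":[0,0,0],"twist":[0,0,0.15],"grip":0.4},{"translation":[0,0,0],"twist":[0,0,0.15],"grip":0.4},{"translation":[0,0,0],"twist":[0,0,0.15],"grip":0.4},{"translation":[0,0,0],"twist":[0,0,0.15],"grip":0.4}]'
python3 -c "
from h import *
plan(541,-150,220,-0.7,False)
p,d,i=snap('wrist','w1'); np.savez('pics/w1',p=p,d=d,W=world(d,i)); print(i)"
```

```text
t: 2.1
tool_pos: [0.5367, -0.1553, 0.2387]
orientation: [-1.438, -2.784, 0.019]
force: [1.0, -0.5, 0.3]
opening: 0.0655
t 2.1 tcp press [ -71.7 -153.8] z 238.7 F [ 1.  -0.5  0.3] op 0.0655 q6 -0.98
shift tool [ 1.8  6.8 18.6]
jaw 35.4 tilt(tool z) [-0.012 -0.007 -1.   ]
twist [-0.014  0.003  0.63 ]  shift after twist [ 5.3  4.2 18.7]
{'vertical_fov': 64.52599303766726, 'cx': 249.65966839836702, 'cy': 188.71575863800265, 'cam_to_world': array([[ 0.81542602, -0.55797897, -0.15407748,  0.49301716],
       [ 0.57868244,  0.77915043,  0.24093825, -0.08885825],
       [-0.01438894, -0.28562925,  0.95823217,  0.4047844 ],
       [ 0.        ,  0.        ,  0.        ,  1.        ]])}
```

View pics/w1.png

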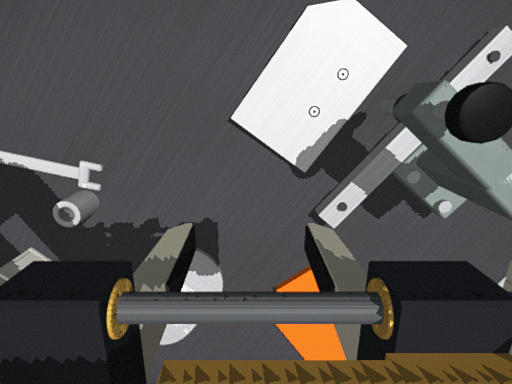

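```bash
python3 - <<'E'
from h import *
z=np.load('pics/w1.npz');p,W=z['p'],z['W']*1000
for u,v in((343,74),(314,111)):
    q=W[v-2:v+3,u-2:u+3].reshape(-1,3);print('dot',q.mean(0).round(1),topress(q.mean(0)).round(1))
m=(abs(W[...,2]-200)<8);X=W[m];c,r=cv2.minEnclosingCircle(X[:,:2].astype(np.float32));print('pad',c,r,np.median(X[:,2]),len(X))
m=(abs(W[...,2]-25)<3);m[:,:300]=0;X=W[m];r=cv2.minAreaRect(X[:,:2].astype(np.float32));print('fence',r,cv2.boxPoints(r),topress(cv2.boxPoints(r)))
m=(abs(W[...,2]-12)<3)&(p.min(-1)>150);m[:,:220]=0;m[180:]=0
n,l,stt,c=cv2.connectedComponentsWithStats(m.astype(np.uint8));k=1+np.argmax(stt[1:,4]);X=W[l==k]
r=cv2.minAreaRect(X[:,:2].astype(np.float32));print('blank',r,cv2.boxPoints(r).round(1).tolist())
for u,v in((231,121),(406,45)): print(W[v-3:v+4,u-3:u+4].reshape(-1,3)[np.argmax(W[v-3:v+4,u-3:u+4,2])])
E
```

```text
dot [561.2  -7.9  28.3] [-59.6  -4.9]
dot [562.8 -58.3  12.7] [-53.8 -55. ]
pad (622.0850219726562, -8.452943801879883) 20.183177947998047 199.52409642664722 3067
fence ((702.58447265625, -8.203781127929688), (164.0581817626953, 295.4088439941406), 11.108463287353516) [[ 593.6345   120.929  ]
 [ 650.55005 -168.94514]
 [ 811.5344  -137.33656]
 [ 754.6189   152.53758]] [[ -38.05800467  126.18694448]
 [  42.91395525 -157.90800302]
 [ 200.68879745 -112.93945191]
 [ 119.71683754  171.15549559]]
blank ((543.0132446289062, -30.968246459960938), (190.56314086914062, 120.27497100830078), 89.25196075439453) [[481.6000061035156, -125.5], [601.9000244140625, -127.0], [604.4000244140625, 63.5], [484.1000061035156, 65.0999984741211]]
[ 486.95971444 -124.17378796   12.69800921]
[602.53772401  57.85105996  13.2516752 ]
```

```bash
sed -i 's/PO=np.array(.*; PY/PO=np.array([622.,-8.5]); PY/' h.py
python3 -m pendant '[{"translation":[0,0,0],"twist":[-0.003,0,0.145],"grip":0.4},{"translation":[0,0,0],"twist":[-0.003,0,0.145],"grip":0.4},{"translation":[0,0,0],"twist":[-0.003,0,0.145],"grip":0.4},{"translation":[0,0,0],"twist":[-0.003,0,0.145],"grip":0.4},{"translation":[0,0,0],"twist":[-0.003,0,0.145],"grip":0.4},{"translation":[0,0,42],"twist":[0,0,0],"grip":0.4},{"translation":[0,0,45],"twist":[0,0,0],"grip":0.4},{"translation":[0,0,45],"twist":[0,0,0],"grip":0.4},{"translation":[0,0,45],"twist":[0,0,0],"grip":0.4},{"translation":[0,0,25],"twist":[0,0,0],"grip":0.4}]'
python3 -c "
from h import *
plan(-77,-150,6,-4.8)"
```

```text
t: 3.15
tool_pos: [0.5397, -0.1564, 0.0339]
orientation: [2.325, 2.096, 0.005]
force: [0.2, 1.0, 0.4]
opening: 0.0648
t 3.15 tcp press [ -69.6 -154.2] z 33.9 F [0.2 1.  0.4] op 0.0648 q6 -0.27
shift tool [ 4.2 -7.8 27.8]
jaw -5.9 tilt(tool z) [ 0.01  -0.006 -1.   ]
twist [ 0.01   0.005 -0.02 ]  shift after twist [ 4.2 -7.4 27.9]
```

```bash

python3 -m pendant '[{"translation":[0,-2.5,10],"twist":[0.003,0.002,-0.007],"grip":0.4},{"translation":[0,-2.5,10],"twist":[0.003,0.002,-0.007],"grip":0.4},{"translation":[0,-2.5,7],"twist":[0.003,0.002,-0.007],"grip":0.4},{"translation":[0,0,0],"twist":[0,0,0],"grip":0.4},{"translation":[12,0,0],"twist":[0,0,0],"grip":0.4},{"translation":[12,0,0],"twist":[0,0,0],"grip":0.4},{"translation":[12,0,0],"twist":[0,0,0],"grip":0.4},{"translation":[12,0,0],"twist":[0,0,0],"grip":0.4},{"translation":[12,0,0],"twist":[0,0,0],"grip":0.4},{"translation":[0,0,0],"twist":[0,0,0],"grip":0.4}]'
python3 -c "
from h import *
plan(-77,-75.5,6,-4.8)"
```

```text
t: 4.15
tool_pos: [0.5372, -0.0906, 0.0071]
orientation: [2.3, 2.138, 0.002]
force: [-0.1, -0.2, -1.0]
opening: 0.0652
t 4.15 tcp press [-77.6 -88.9] z 7.1 F [-0.1 -0.2 -1. ] op 0.0652 q6 -0.19
shift tool [13.4  0.8  1.1]
jaw -4.2 tilt(tool z) [ 0.002  0.    -1.   ]
twist [ 0.002 -0.     0.011]  shift after twist [13.4  0.6  1.1]
```

```bash

python3 -m pendant '[{"translation":[7,0,0.5],"twist":[0,0,0.005],"grip":0.4},{"translation":[6.5,0,0.5],"twist":[0,0,0.005],"grip":0.4},{"translation":[0.5,0,0],"twist":[0,0,0],"grip":0.4},{"translation":[-10,0,0],"twist":[0,0,0],"grip":0.4},{"translation":[-10,0,-25],"twist":[0,0,0],"grip":0.4},{"translation":[0,0,-30],"twist":[0,0,-0.15],"grip":0.4},{"translation":[0,0,0],"twist":[0,0,-0.15],"grip":0.4},{"translation":[0,0,0],"twist":[0,0,-0.15],"grip":0.4},{"translation":[0,0,0],"twist":[0,0,-0.15],"grip":0.4},{"translation":[0,0,0],"twist":[0,0,-0.15],"grip":0.4}]'
python3 -m pendant '[{"translation":[0,0,0],"twist":[0,0,-0.15],"grip":0.4},{"translation":[0,0,0],"twist":[0,0,-0.15],"grip":0.4},{"translation":[0,0,0],"twist":[0,0,-0.15],"grip":0.4},{"translation":[0,0,0],"twist":[0,0,-0.15],"grip":0.4},{"translation":[0,0,0],"twist":[0,0,-0.15],"grip":0.4},{"translation":[30,30,0],"twist":[0,0,-0.08],"grip":0.4},{"translation":[35,30,0],"twist":[0,0,0],"grip":0.4},{"translation":[20,35,0],"twist":[0,0,0],"grip":0.4},{"translation":[0,20,0],"twist":[0,0,0],"grip":0.4},{"translation":[0,0,0],"twist":[0,0,0],"grip":0.4}]'
python3 -c "
from h import *
plan(-160,18,6,85.2)"
```

```text
t: 5.15
tool_pos: [0.5366, -0.0994, 0.0636]
orientation: [1.362, 2.83, 0.005]
force: [-0.3, 0.9, -0.3]
opening: 0.065
t: 6.15
tool_pos: [0.4583, 0.0198, 0.0623]
orientation: [0.099, 3.139, 0.012]
force: [0.2, -0.3, 0.1]
opening: 0.0652
t 6.15 tcp press [-165.5   14.5] z 62.3 F [ 0.2 -0.3  0.1] op 0.0652 q6 -1.59
shift tool [-5.5  2.9 56.3]
jaw 86.4 tilt(tool z) [ 0.001  0.008 -1.   ]
twist [0.008 0.001 0.021]  shift after twist [-5.5  3.5 56.3]
```

```bash

python3 -m pendant '[{"translation":[0,1,20],"twist":[0.003,0,0.007],"grip":0.4},{"translation":[0,1,20],"twist":[0.003,0,0.007],"grip":0.4},{"translation":[0,1,15],"twist":[0.002,0,0.007],"grip":0.4},{"translation":[-10,0,0],"twist":[0,0,0],"grip":0.4},{"translation":[-12,0,0],"twist":[0,0,0],"grip":0.4},{"translation":[-12,0,0],"twist":[0,0,0],"grip":0.4},{"translation":[-12,0,0],"twist":[0,0,0],"grip":0.4},{"translation":[-12,0,0],"twist":[0,0,0],"grip":0.4},{"translation":[-6,0,0],"twist":[0,0,0],"grip":0.4},{"translation":[0,0,0],"twist":[0,0,0],"grip":0.4}]'
python3 -c "
from h import *
plan(-87.5,18,6,85.2)"
```

```text
t: 7.15
tool_pos: [0.5274, 0.009, 0.0074]
orientation: [-0.135, -3.134, -0.001]
force: [-2.2, 1.0, -0.2]
opening: 0.0652
t 7.15 tcp press [-95.7   9.5] z 7.4 F [-2.2  1.  -0.2] op 0.0652 q6 -1.57
shift tool [-8.2  8.5  1.4]
jaw 85.1 tilt(tool z) [-0.004  0.001 -1.   ]
twist [ 0.001 -0.004 -0.002]  shift after twist [-8.2  8.5  1.4]
```

```bash

python3 -m pendant '[{"translation":[-3,0,0.5],"twist":[0,0,0],"grip":0.4},{"translation":[-3,0,0],"twist":[0,0,0],"grip":0.4},{"translation":[-2,0,0],"twist":[0,0,0],"grip":0.4},{"translation":[-2,0,0],"twist":[0,0,0],"grip":0.4},{"translation":[-2,0,0],"twist":[0,0,0],"grip":0.4},{"translation":[-2,0,0],"twist":[0,0,0],"grip":0.4},{"translation":[-1,0,0],"twist":[0,0,0],"grip":0.4},{"translation":[-1,0,0],"twist":[0,0,0],"grip":0.4},{"translation":[0,0,0],"twist":[0,0,0],"grip":0.4},{"translation":[0,0,0],"twist":[0,0,0],"grip":0.4}]'
python3 -c "
from h import *
plan(-87.5,18,6,85.2)"
```

```text
t: 8.15
tool_pos: [0.5338, 0.0077, 0.0068]
orientation: [-0.133, -3.113, -0.004]
force: [-3.1, 1.4, -2.0]
opening: 0.0652
t 8.15 tcp press [-89.3   8.7] z 6.8 F [-3.1  1.4 -2. ] op 0.0652 q6 -1.57
shift tool [-1.8  9.3  0.7]
jaw 85.1 tilt(tool z) [-0.025  0.003 -1.   ]
twist [ 0.001 -0.025 -0.002]  shift after twist [-1.8  9.3  0.8]
```

```bash

python3 -m pendant '[{"translation":[-4,0,0],"twist":[0,0.005,0],"grip":0.4},{"translation":[-4,0,0],"twist":[0,0.005,0],"grip":0.4},{"translation":[-4,0,0],"twist":[0,0.005,0],"grip":0.4},{"translation":[-4,0,0],"twist":[0,0.005,0],"grip":0.4},{"translation":[-4,0,0],"twist":[0,0,0],"grip":0.4},{"translation":[-4,0,0],"twist":[0,0,0],"grip":0.4},{"translation":[-4,0,0],"twist":[0,0,0],"grip":0.4},{"translation":[-4,0,0],"twist":[0,0,0],"grip":0.4},{"translation":[-4,0,0],"twist":[0,0,0],"grip":0.4},{"translation":[-4,0,0],"twist":[0,0,0],"grip":0.4}]'
python3 - <<'E'
from h import *
plan(-87.5,18,6,85.2)
p,d,i=snap('wrist','w2'); np.savez('pics/w2',p=p,d=d,W=world(d,i))
p,d,i=snap('top','t2');np.savez('pics/t2',p=p,d=d,W=world(d,i))
c=cv2.resize(p[120:215,200:310],None,fx=4,fy=4,interpolation=2)
cv2.imwrite('pics/v2.png',np.hstack([cv2.imread('pics/w2.png')[:380][:, :350],c[:380,:,::-1]]))
E
```

```text
t: 9.15
tool_pos: [0.5332, 0.0077, 0.0031]
orientation: [-0.127, -3.002, -0.008]
force: [-24.0, 1.7, 22.9]
opening: 0.0651
t 9.15 tcp press [-89.8   8.8] z 3.1 F [-24.    1.7  22.9] op 0.0651 q6 -1.57
shift tool [-1.9  9.2 -3.2]
jaw 85.2 tilt(tool z) [-0.137  0.011 -0.991]
twist [-0.001 -0.137 -0.001]  shift after twist [-2.3  9.2 -2.9]
```

View pics/v2.png

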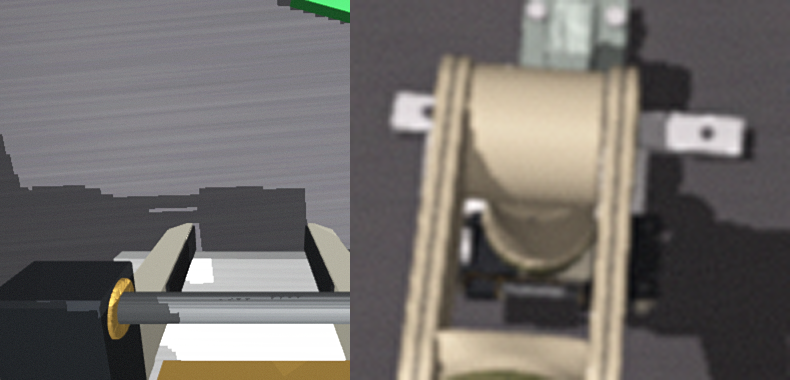

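```bash

python3 -m pendant '[{"translation":[10,0,-3],"twist":[0,-0.05,0],"grip":0.4},{"translation":[15,0,-5],"twist":[0,-0.06,0],"grip":0.4},{"translation":[0,0,-30],"twist":[0,-0.03,0],"grip":0.4},{"translation":[0,-30,-40],"twist":[0,0,0],"grip":0.4},{"translation":[0,-45,-20],"twist":[0,0,0],"grip":0.4},{"translation":[0,-45,-20],"twist":[0,0,0],"grip":0.4},{"translation":[0,-45,-20],"twist":[0,0,0],"grip":0.4},{"translation":[0,-20,0],"twist":[0,0,0.1],"grip":0.4},{"translation":[0,0,0],"twist":[0,0,0.15],"grip":0.4},{"translation":[0,0,0],"twist":[0,0,0.15],"grip":0.4}]'
python3 -m pendant '[{"translation":[0,0,0],"twist":[0,0,0.15],"grip":0.4},{"translation":[0,0,0],"twist":[0,0,0.15],"grip":0.4},{"translation":[0,0,0],"twist":[0,0,0.15],"grip":0.4},{"translation":[0,0,0],"twist":[0,0,0.15],"grip":0.4},{"translation":[0,0,0],"twist":[0,0,0.15],"grip":0.4},{"translation":[0,0,0],"twist":[0,0,0.15],"grip":0.4},{"translation":[0,0,0],"twist":[0,0,0.15],"grip":0.4},{"translation":[0,0,0],"twist":[0,0,0.15],"grip":0.4},{"translation":[0,0,0],"twist":[0,0,0],"grip":0.4},{"translation":[0,0,0],"twist":[0,0,0],"grip":0.4}]'
python3 - <<'E'
from h import *
plan(-20,-110,6,-4.8)
p,d,i=snap('wrist','w3'); np.savez('pics/w3',p=p,d=d,W=world(d,i))
E
```

```text
t: 10.25
tool_pos: [0.4983, -0.1847, 0.1547]
orientation: [0.745, 3.023, -0.011]
force: [-0.1, -1.4, -0.8]
opening: 0.0648
t: 11.25
tool_pos: [0.5064, -0.192, 0.1626]
orientation: [2.302, 2.063, 0.027]
force: [-0.1, -0.6, 0.9]
opening: 0.065
t 11.25 tcp press [ -99.8 -192.5] z 162.6 F [-0.1 -0.6  0.9] op 0.065 q6 -0.35
shift tool [ 87.8  70.  158.4]
jaw -6.2 tilt(tool z) [ 0.046 -0.026 -0.999]
twist [ 0.048  0.021 -0.026]  shift after twist [ 82.5  79.8 156.6]
```

View pics/w3.png

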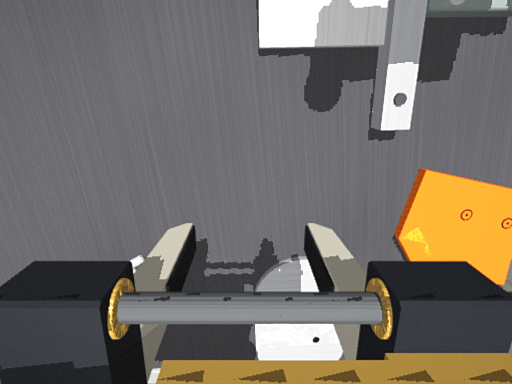

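The -y end of the blank is at row ≈47, columns 259–385, with the fence end at (392,128) to its right. I'll measure the edge against the fence.

```bash
cat >> h.py <<'E'
def ray(u,v,h,i):
    f=192/np.tan(np.radians(i['vertical_fov'])/2);T=np.array(i['cam_to_world'])
    r=np.stack([(u-i['cx'])/f,-(v-i['cy'])/f,-np.ones_like(u,dtype=float)],-1)@T[:3,:3].T
    return (T[:3,3]+r*((h-T[2,3])/r[...,2])[...,None])*1000
E
python3 - <<'E'
from h import *
i=robot.camera_info('wrist')
p=cv2.imread('pics/w3.png',0).astype(float)
def edge(us,v0,v1,h):
    c=[]
    for u in us:
        g=p[v0:v1,u]; k=np.argmin(np.diff(g)); c.append(v0+k+.5)
    X=topress(ray(np.array(us,float),np.array(c),h,i)); a=np.polyfit(X[:,0],X[:,1],1)
    print('edge y med',np.median(X[:,1]),'slope',a[0],'x range',X[0,0],X[-1,0])
edge(list(range(264,312)),38,60,.012)
edge(list(range(380,408)),118,140,.025)
W=np.load('pics/w3.npz')['W']*1000
print('depth: blank corner y',topress(W[30:46,265:300].reshape(-1,3))[:,1].min(), 'fence end',topress(W[110:127,380:405].reshape(-1,3))[:,1].min(),
 'fence face x',np.percentile(topress(W[60:125,375:410][abs(W[60:125,375:410,2]-25)<2]),[0.5],axis=0))
E
```

```text
edge y med -70.61152146212015 slope 0.008783717601180985 x range -75.2269962666896 -30.223054576442994
edge y med -150.07148542473425 slope -0.025283095930924416 x range 39.35481859293385 67.12976275749935
depth: blank corner y -69.13774612165354 fence end -146.9038585503191 fence face x [[  39.38842208 -144.80155537]]
```

The fence end at -150.07 agrees with my press frame. The blank's -y edge is at -70.6, where -68 is ideal, so the spot is 2.6 mm off the punch axis and the tip would land inside the 7 mm radius. Next is the punch.

```bash

python3 -m pendant '[{"translation":[0,0,-40],"twist":[0.016,0.007,-0.008],"grip":-1},{"translation":[0,0,-40],"twist":[0.016,0.007,-0.008],"grip":-1},{"translation":[10,5,-5],"twist":[0.016,0.007,-0.008],"grip":-1},{"translation":[38,20,0],"twist":[0,0,0],"grip":-1},{"translation":[38,20,0],"twist":[0,0,0],"grip":-1},{"translation":[38,20,0],"twist":[0,0,0],"grip":-1},{"translation":[38,20,0],"twist":[0,0,0],"grip":-1},{"translation":[20,10,0],"twist":[0,0,0],"grip":-1},{"translation":[0,0,0],"twist":[0,0,0],"grip":-1},{"translation":[0,0,0],"twist":[0,0,0],"grip":-1}]'
python3 -c "
from h import *
plan(0,0,210,-4.8)"
```

```text
t: 12.3
tool_pos: [0.6155, -0.0103, 0.2516]
orientation: [2.278, 2.159, 0.002]
force: [-0.5, -0.8, 0.1]
opening: -0.0
t 12.3 tcp press [-6.3 -2.3] z 251.6 F [-0.5 -0.8  0.1] op -0.0 q6 -0.05
shift tool [ 2.2  6.2 41.6]
jaw -3.1 tilt(tool z) [ 0.003 -0.001 -1.   ]
twist [0.003 0.001 0.03 ]  shift after twist [ 2.3  6.3 41.6]
```

```bash

python3 -m pendant '[{"translation":[0.8,2,14],"twist":[0,0,0.01],"grip":-1},{"translation":[0.8,2,14],"twist":[0,0,0.01],"grip":-1},{"translation":[0.8,2,12],"twist":[0,0,0.01],"grip":-1},{"translation":[0,0,4],"twist":[0,0,0],"grip":-1},{"translation":[0,0,4],"twist":[0,0,0],"grip":-1},{"translation":[0,0,4],"twist":[0,0,0],"grip":-1},{"translation":[0,0,4],"twist":[0,0,0],"grip":-1},{"translation":[0,0,3],"twist":[0,0,0],"grip":-1},{"translation":[0,0,2],"twist":[0,0,0],"grip":-1},{"translation":[0,0,0],"twist":[0,0,0],"grip":-1}]'
python3 -c "
from h import *
plan(0,0,186,-4.8)"
```

```text
t: 13.3
tool_pos: [0.6208, -0.0124, 0.1893]
orientation: [2.315, 2.118, 0.004]
force: [-4.0, 0.9, 6.7]
opening: 0.0006
t 13.3 tcp press [-0.9 -4. ] z 189.3 F [-4.   0.9  6.7] op 0.0006 q6 -0.01
shift tool [4.  0.8 3.3]
jaw -5.1 tilt(tool z) [ 0.005 -0.001 -1.   ]
twist [ 0.005  0.001 -0.005]  shift after twist [4.  0.9 3.3]
```

```bash

python3 -m pendant '[{"translation":[0,0,2],"twist":[0,0,0],"grip":-1},{"translation":[0,0,2],"twist":[0,0,0],"grip":-1},{"translation":[0,0,2],"twist":[0,0,0],"grip":-1},{"translation":[0,0,2],"twist":[0,0,0],"grip":-1},{"translation":[0,0,2],"twist":[0,0,0],"grip":-1},{"translation":[0,0,2],"twist":[0,0,0],"grip":-1},{"translation":[0,0,2],"twist":[0,0,0],"grip":-1},{"translation":[0,0,2],"twist":[0,0,0],"grip":-1},{"translation":[0,0,2],"twist":[0,0,0],"grip":-1},{"translation":[0,0,2],"twist":[0,0,0],"grip":-1}]'
python3 -c "
from h import *
plan(0,0,186,-4.8)"
```

```text
t: 14.3
tool_pos: [0.621, -0.0124, 0.1882]
orientation: [2.307, 2.115, 0.013]
force: [-6.5, 1.4, 11.5]
opening: 0.0002
t 14.3 tcp press [-0.7 -4. ] z 188.2 F [-6.5  1.4 11.5] op 0.0002 q6 -0.01
shift tool [4.  0.6 2.2]
jaw -5.0 tilt(tool z) [ 0.014 -0.003 -1.   ]
twist [ 0.014  0.002 -0.003]  shift after twist [4.  0.7 2.2]
```

```bash

python3 -m pendant '[{"translation":[0,0,5],"twist":[0,0,0],"grip":-1},{"translation":[0,0,5],"twist":[0,0,0],"grip":-1},{"translation":[0,0,6],"twist":[0,0,0],"grip":-1},{"translation":[0,0,6],"twist":[0,0,0],"grip":-1},{"translation":[0,0,6],"twist":[0,0,0],"grip":-1},{"translation":[0,0,6],"twist":[0,0,0],"grip":-1},{"translation":[0,0,6],"twist":[0,0,0],"grip":-1},{"translation":[0,0,6],"twist":[0,0,0],"grip":-1},{"translation":[0,0,6],"twist":[0,0,0],"grip":-1},{"translation":[0,0,6],"twist":[0,0,0],"grip":-1}]'
python3 -c "
from h import *
plan(0,0,186,-4.8)"
```

```text
t: 15.3
tool_pos: [0.6212, -0.0124, 0.1874]
orientation: [2.29, 2.107, 0.033]
force: [-22.7, 2.7, 33.7]
opening: 0.0008
t 15.3 tcp press [-0.4 -4. ] z 187.4 F [-22.7   2.7  33.7] op 0.0008 q6 -0.02
shift tool [4.  0.4 1.4]
jaw -4.8 tilt(tool z) [ 0.036 -0.008 -0.999]
twist [0.036 0.005 0.001]  shift after twist [4.  0.4 1.4]
```

```bash

python3 -m pendant '[{"translation":[0,0,-12],"twist":[0.012,0,0],"grip":-1},{"translation":[0,0,-30],"twist":[0.012,0,0],"grip":-1},{"translation":[10,0,-20],"twist":[0.012,0,0],"grip":-1},{"translation":[40,0,0],"twist":[0,0,0],"grip":-0.25},{"translation":[40,0,0],"twist":[0,0,0],"grip":-0.25},{"translation":[40,0,0],"twist":[0,0,0],"grip":-0.25},{"translation":[30,0,0],"twist":[0,0,0],"grip":-0.25},{"translation":[0,0,20],"twist":[0,0,0],"grip":-0.25},{"translation":[0,0,40],"twist":[0,0,0],"grip":-0.25},{"translation":[0,0,20],"twist":[0,0,0],"grip":-0.25}]'
python3 -c "
from h import *
plan(-5,143,6,-4.8)"
```

```text
t: 16.3
tool_pos: [0.6401, 0.1522, 0.1811]
orientation: [2.3, 2.113, 0.018]
force: [-0.2, 0.7, -0.2]
opening: 0.0349
t 16.3 tcp press [  4.6 161.6] z 181.1 F [-0.2  0.7 -0.2] op 0.0349 q6 0.25
shift tool [-18.  -13.3 174.9]
jaw -4.8 tilt(tool z) [ 0.021 -0.006 -1.   ]
twist [ 0.021  0.004 -0.001]  shift after twist [-18.6  -9.6 175.1]
```

```bash

python3 -m pendant '[{"translation":[-3,-3,40],"twist":[0.007,0.001,0],"grip":-0.25},{"translation":[-3,-3,40],"twist":[0.007,0.001,0],"grip":-0.25},{"translation":[-3,-3,40],"twist":[0.007,0.001,0],"grip":-0.25},{"translation":[-3,-1,30],"twist":[0,0,0],"grip":-0.25},{"translation":[0,0,20],"twist":[0,0,0],"grip":-0.25},{"translation":[0,0,5],"twist":[0,0,0],"grip":-0.25},{"translation":[-10,0,0],"twist":[0,0,0],"grip":-0.25},{"translation":[-10,0,0],"twist":[0,0,0],"grip":-0.25},{"translation":[-10,0,0],"twist":[0,0,0],"grip":-0.25},{"translation":[0,0,0],"twist":[0,0,0],"grip":-0.25}]'
python3 -c "
from h import *
plan(-5,77,6,-4.8)"
```

```text
t: 17.3
tool_pos: [0.6286, 0.1093, 0.0017]
orientation: [2.309, 2.128, 0.002]
force: [0.7, -0.3, 0.8]
opening: 0.0353
t 17.3 tcp press [ -3.3 117.9] z 1.7 F [ 0.7 -0.3  0.8] op 0.0353 q6 0.17
shift tool [-40.9  -1.8  -4.3]
jaw -4.7 tilt(tool z) [ 0.002 -0.001 -1.   ]
twist [0.002 0.001 0.002]  shift after twist [-40.9  -1.7  -4.3]
```

```bash

python3 -m pendant '[{"translation":[-8,0,-2],"twist":[0,0,0],"grip":-0.25},{"translation":[-8,0,-2],"twist":[0,0,0],"grip":-0.25},{"translation":[-8,0,0],"twist":[0,0,0],"grip":-0.25},{"translation":[-8,0,0],"twist":[0,0,0],"grip":-0.25},{"translation":[-6,0,0],"twist":[0,0,0],"grip":-0.25},{"translation":[-2,0,0],"twist":[0,0,0],"grip":-0.25},{"translation":[0,0,0],"twist":[0,0,0],"grip":-0.25},{"translation":[0,0,0],"twist":[0,0,0],"grip":-0.25},{"translation":[0,0,0],"twist":[0,0,0],"grip":-0.25},{"translation":[0,0,0],"twist":[0,0,0],"grip":-0.25}]'
python3 -c "
from h import *
plan(-5,77,6,-4.8)"
```

```text
t: 18.3
tool_pos: [0.6252, 0.067, 0.0065]
orientation: [2.31, 2.127, 0.004]
force: [0.0, 1.9, -1.9]
opening: 0.0348
t 18.3 tcp press [-3.2 75.5] z 6.5 F [ 0.   1.9 -1.9] op 0.0348 q6 0.11
shift tool [ 1.6 -1.8  0.5]
jaw -4.7 tilt(tool z) [ 0.003  0.001 -1.   ]
twist [ 0.003 -0.001  0.002]  shift after twist [ 1.5 -1.8  0.5]
```

```bash

python3 -m pendant '[{"translation":[15,0,0],"twist":[0,0,0],"grip":-0.25},{"translation":[15,0,-40],"twist":[0,0,0],"grip":-1},{"translation":[0,0,-48],"twist":[0,0,0],"grip":-1},{"translation":[0,0,-48],"twist":[0,0,0],"grip":-1},{"translation":[0,0,-48],"twist":[0,0,0],"grip":-1},{"translation":[0,0,-48],"twist":[0,0,0],"grip":-1},{"translation":[0,-20,-20],"twist":[0,0,0],"grip":-1},{"translation":[-45,-20,0],"twist":[0,0,0],"grip":-1},{"translation":[-45,-20,0],"twist":[0,0,0],"grip":-1},{"translation":[-45,-10,0],"twist":[0,0,0],"grip":-1}]'
python3 -m pendant '[{"translation":[-48,0,0],"twist":[0,0,0],"grip":-1},{"translation":[-48,0,0],"twist":[0,0,0],"grip":-1},{"translation":[-40,0,0],"twist":[0,0,0],"grip":-1},{"translation":[0,0,0],"twist":[0,0,0],"grip":-1},{"translation":[0,0,0],"twist":[0,0,0],"grip":-1},{"translation":[0,0,0],"twist":[0,0,0],"grip":-1},{"translation":[0,0,0],"twist":[0,0,0],"grip":-1},{"translation":[0,0,0],"twist":[0,0,0],"grip":-1},{"translation":[0,0,0],"twist":[0,0,0],"grip":-1},{"translation":[0,0,0],"twist":[0,0,0],"grip":-1}]'
python3 - <<'E'
from h import *
plan(0,0,250,-4.8)
p,d,i=snap('wrist','w4'); np.savez('pics/w4',p=p,d=d,W=world(d,i))
E
```

```text
t: 19.3
tool_pos: [0.5457, -0.0219, 0.271]
orientation: [2.294, 2.137, 0.003]
force: [1.3, -0.2, 0.7]
opening: 0.0004
t: 20.3
tool_pos: [0.5362, -0.1595, 0.2751]
orientation: [2.286, 2.136, 0.004]
force: [0.3, -0.2, 0.7]
opening: 0.0006
t 20.3 tcp press [ -72.9 -157.6] z 275.1 F [ 0.3 -0.2  0.7] op 0.0006 q6 -0.31
shift tool [156.6  75.1  24.9]
jaw -3.9 tilt(tool z) [ 0.011 -0.008 -1.   ]
twist [0.012 0.007 0.016]  shift after twist [157.6  72.9  25.1]
```

View pics/w4.png

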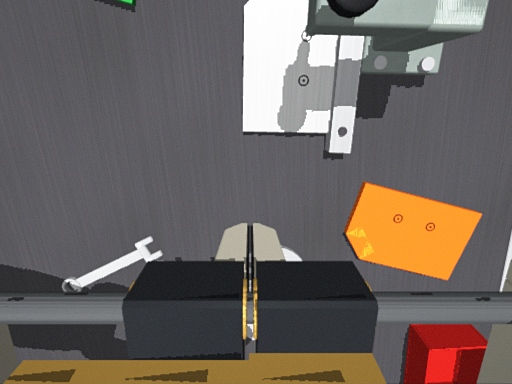

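The square-end circle is at (303,80), and the clipped-end circle at (306,36) is half hidden under the press arm. The -y edge is at row 132.

```bash
python3 - <<'E'
from h import *
i=robot.camera_info('wrist')
p=cv2.imread('pics/w4.png',0).astype(float)
def edge(us,v0,v1,h):
    c=[v0+np.argmin(np.diff(p[v0:v1,u]))+.5 for u in us]
    X=topress(ray(np.array(us,float),np.array(c),h,i)); a=np.polyfit(X[:,0],X[:,1],1)
    print('edge y med',np.median(X[:,1]),'slope',a[0],'x range',X[0,0],X[-1,0])
edge(list(range(248,282)),122,142,.012)
edge(list(range(330,350)),145,160,.025)
def vedge(vs,u0,u1,h):
    c=[u0+np.argmax(np.diff(p[v,u0:u1]))+.5 for v in vs]
    X=topress(ray(np.array(c),np.array(vs,float),h,i)); a=np.polyfit(X[:,1],X[:,0],1)
    print('left edge x med',np.median(X[:,0]),'slope',a[0])
vedge(list(range(20,125)),236,252,.012)
for u,v in((303,80),(306,36)): print('spot',topress(ray(np.array([u*1.]),np.array([v*1.]),.012,i)))
c=cv2.imread('pics/w4.png')[20:140,236:356]
cv2.imwrite('pics/v4.png',cv2.resize(c,None,fx=5,fy=5,interpolation=cv2.INTER_CUBIC))
W=np.load('pics/w4.npz')['W']*1000;m=(abs(W[...,2]-200)<6);X=W[m];print('pad',cv2.minEnclosingCircle(X[:,:2].astype(np.float32)))
E
```

```text
edge y med -124.35436266993497 slope 0.014409666999347016 x range -72.15523264861957 -26.12151564831685
edge y med -150.1308572427224 slope 0.013618867939922136 x range 41.54903479310102 67.92665996085879
left edge x med -80.04829156158019 slope 0.005017992096157154
spot [[  0.06865823 -55.86419707]]
spot [[ 0.34240542 -2.78722776]]
pad ((621.6279296875, -19.2807559967041), 16.40271759033203)
```

View pics/v4.png

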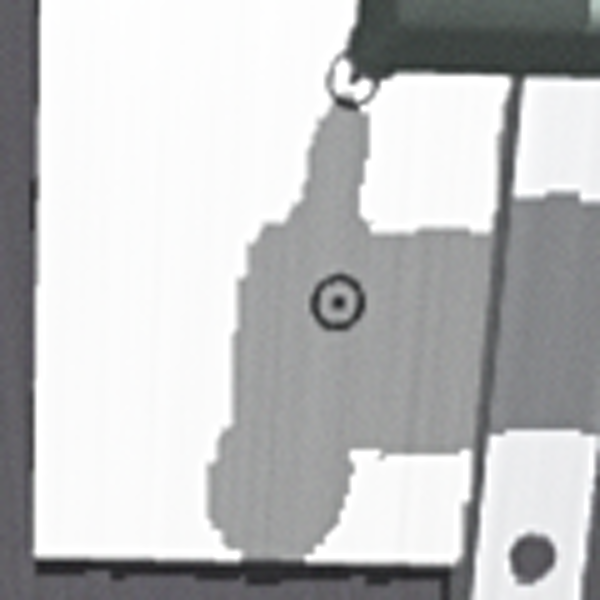

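The spot is about 2 mm from the punch axis and in line in x, well inside the circle. No mark is rendered at the first circle, but the hard stop at 12 mm and 34 N shows contact. Now the second punch.

```bash

python3 -m pendant '[{"translation":[25,12,0],"twist":[0.004,0.002,0.005],"grip":-1},{"translation":[32,15,0],"twist":[0.004,0.002,0.005],"grip":-1},{"translation":[32,15,0],"twist":[0.004,0.002,0.005],"grip":-1},{"translation":[32,15,0],"twist":[0,0,0],"grip":-1},{"translation":[32,15,0],"twist":[0,0,0],"grip":-1},{"translation":[6,4,0],"twist":[0,0,0],"grip":-1},{"translation":[0,0,25],"twist":[0,0,0],"grip":-1},{"translation":[0,0,25],"twist":[0,0,0],"grip":-1},{"translation":[0,0,5],"twist":[0,0,0],"grip":-1},{"translation":[0,0,0],"twist":[0,0,0],"grip":-1}]'
python3 -c "
from h import *
plan(0,0,200,-4.8)"
```

```text
t: 21.35
tool_pos: [0.6278, -0.0015, 0.2194]
orientation: [2.311, 2.125, -0.001]
force: [-0.1, -0.1, -0.2]
opening: -0.0
t 21.35 tcp press [5.2 7.5] z 219.4 F [-0.1 -0.1 -0.2] op -0.0 q6 0.0
shift tool [-7.4 -5.2 19.5]
jaw -4.8 tilt(tool z) [ 0.001 -0.002 -1.   ]
twist [ 0.001  0.002 -0.   ]  shift after twist [-7.5 -5.2 19.4]
```

```bash

python3 -m pendant '[{"translation":[-4,-3,4],"twist":[0,0,0],"grip":-1},{"translation":[-3.5,-2.5,4],"twist":[0,0,0],"grip":-1},{"translation":[0,0,4],"twist":[0,0,0],"grip":-1},{"translation":[0,0,4],"twist":[0,0,0],"grip":-1},{"translation":[0,0,4],"twist":[0,0,0],"grip":-1},{"translation":[0,0,4],"twist":[0,0,0],"grip":-1},{"translation":[0,0,4],"twist":[0,0,0],"grip":-1},{"translation":[0,0,4],"twist":[0,0,0],"grip":-1},{"translation":[0,0,4],"twist":[0,0,0],"grip":-1},{"translation":[0,0,4],"twist":[0,0,0],"grip":-1}]'
python3 -m pendant '[{"translation":[0,0,5],"twist":[0,0,0],"grip":-1},{"translation":[0,0,5],"twist":[0,0,0],"grip":-1},{"translation":[0,0,5],"twist":[0,0,0],"grip":-1},{"translation":[0,0,6],"twist":[0,0,0],"grip":-1},{"translation":[0,0,6],"twist":[0,0,0],"grip":-1},{"translation":[0,0,6],"twist":[0,0,0],"grip":-1},{"translation":[0,0,6],"twist":[0,0,0],"grip":-1},{"translation":[0,0,6],"twist":[0,0,0],"grip":-1},{"translation":[0,0,6],"twist":[0,0,0],"grip":-1},{"translation":[0,0,6],"twist":[0,0,0],"grip":-1}]'
python3 -c "
from h import *
plan(0,0,186,-4.8)"
```

```text
t: 22.35
tool_pos: [0.6233, -0.0112, 0.1875]
orientation: [2.307, 2.118, 0.007]
force: [-19.5, 0.4, 37.5]
opening: 0.0004
t: 23.35
tool_pos: [0.6234, -0.0112, 0.1873]
orientation: [2.29, 2.109, 0.024]
force: [-23.6, 1.8, 36.8]
opening: 0.0004
t 23.35 tcp press [ 1.6 -2.5] z 187.3 F [-23.6   1.8  36.8] op 0.0004 q6 -0.01
shift tool [ 2.5 -1.7  1.2]
jaw -4.7 tilt(tool z) [ 0.03  -0.011 -0.999]
twist [0.031 0.008 0.001]  shift after twist [ 2.5 -1.6  1.3]
```

```bash

python3 -m pendant '[{"translation":[0,0,-12],"twist":[0.01,0.003,0],"grip":-1},{"translation":[0,0,-30],"twist":[0.01,0.003,0],"grip":-1},{"translation":[-15,-4,-20],"twist":[0.01,0.002,0],"grip":-1},{"translation":[-40,-8,0],"twist":[0,0,0],"grip":0.4},{"translation":[-40,-8,0],"twist":[0,0,0],"grip":0.4},{"translation":[-40,-5,0],"twist":[0,0,0],"grip":0.4},{"translation":[-25,0,0],"twist":[0,0,0],"grip":0.4},{"translation":[0,0,0],"twist":[0,0,0],"grip":0.4},{"translation":[0,0,40],"twist":[0,0,0],"grip":0.4},{"translation":[0,0,40],"twist":[0,0,0],"grip":0.4}]'
python3 -c "
from h import *
plan(-24,-150,6,-4.8)"
```

```text
t: 24.35
tool_pos: [0.5905, -0.1738, 0.1798]
orientation: [2.294, 2.119, 0.018]
force: [-0.1, -0.6, -0.6]
opening: 0.0517
t 24.35 tcp press [ -17.5 -167.4] z 179.8 F [-0.1 -0.6 -0.6] op 0.0517 q6 -0.29
shift tool [ 18.1 -10.1 173.5]
jaw -4.5 tilt(tool z) [ 0.021 -0.006 -1.   ]
twist [0.021 0.004 0.005]  shift after twist [ 17.4  -6.5 173.8]
```

```bash

python3 -m pendant '[{"translation":[4,-2,40],"twist":[0.007,0.001,0],"grip":0.4},{"translation":[4,-2,40],"twist":[0.007,0.001,0],"grip":0.4},{"translation":[2,-2,40],"twist":[0.006,0.001,0],"grip":0.4},{"translation":[0,0,35],"twist":[0,0,0],"grip":0.4},{"translation":[0,0,10],"twist":[0,0,0],"grip":0.4},{"translation":[0,0,4],"twist":[0,0,0],"grip":0.4},{"translation":[0,0,0],"twist":[0,0,0],"grip":0.4},{"translation":[10,0,0],"twist":[0,0,0],"grip":0.4},{"translation":[10,0,0],"twist":[0,0,0],"grip":0.4},{"translation":[0,0,0],"twist":[0,0,0],"grip":0.4}]'
python3 -c "
from h import *
plan(-24,66,6,-4.8)"
```

```text
t: 25.35
tool_pos: [0.591, -0.1356, 0.0064]
orientation: [2.302, 2.134, 0.003]
force: [-0.4, -0.1, -0.5]
opening: 0.0648
t 25.35 tcp press [ -20.2 -129.3] z 6.4 F [-0.4 -0.1 -0.5] op 0.0648 q6 -0.24
shift tool [195.3  -2.2   0.4]
jaw -4.3 tilt(tool z) [ 0.003 -0.    -1.   ]
twist [0.003 0.    0.008]  shift after twist [195.3  -3.8   0.4]
```

Before sliding I noticed that with the jaws along x, the gripper body (and the camera ahead of it) would run into the press arm. I'll turn the jaws along the fence instead. Both fingertips will press on the blank's front margin at x≈-66, clear of the press arm, and drag the blank by friction.

```bash

python3 -m pendant '[{"translation":[-15,0,0],"twist":[0,0,0],"grip":0.4},{"translation":[-15,0,-25],"twist":[0,0,-0.15],"grip":1},{"translation":[0,0,-35],"twist":[0,0,-0.15],"grip":1},{"translation":[0,0,0],"twist":[0,0,-0.15],"grip":1},{"translation":[0,0,0],"twist":[0,0,-0.15],"grip":1},{"translation":[0,0,0],"twist":[0,0,-0.15],"grip":1},{"translation":[0,0,0],"twist":[0,0,-0.15],"grip":1},{"translation":[0,0,0],"twist":[0,0,-0.15],"grip":1},{"translation":[0,0,0],"twist":[0,0,-0.15],"grip":1},{"translation":[0,0,0],"twist":[0,0,-0.15],"grip":1}]'
python3 -c "
from h import *
plan(-66,-55,40,85.2)"
```

```text
t: 26.35
tool_pos: [0.5896, -0.176, 0.0732]
orientation: [0.454, 3.099, -0.004]
force: [0.8, -0.1, -0.7]
opening: 0.0929
t 26.35 tcp press [ -18.2 -169.6] z 73.2 F [ 0.8 -0.1 -0.7] op 0.0929 q6 -1.65
shift tool [ 70.6 102.4  32.4]
jaw 73.3 tilt(tool z) [ 0.009 -0.004 -1.   ]
twist [-0.002  0.009 -0.207]  shift after twist [ 47.8 114.6  33.2]
```

```bash

python3 -m pendant '[{"translation":[10,0,0],"twist":[0,0.004,-0.1],"grip":1},{"translation":[15,0,0],"twist":[0,0.004,-0.1],"grip":1},{"translation":[25,0,0],"twist":[0,0,0],"grip":1},{"translation":[0,20,0],"twist":[0,0,0],"grip":1},{"translation":[0,35,0],"twist":[0,0,0],"grip":1},{"translation":[0,35,0],"twist":[0,0,0],"grip":1},{"translation":[0,25,10],"twist":[0,0,0],"grip":1},{"translation":[0,0,20],"twist":[0,0,0],"grip":1},{"translation":[0,0,5],"twist":[0,0,0],"grip":1},{"translation":[0,0,0],"twist":[0,0,0],"grip":1}]'
python3 -c "
from h import *
plan(-66,-55,14,85.2)"
```

```text
t: 27.35
tool_pos: [0.55, -0.0614, 0.0409]
orientation: [0.128, 3.131, -0.01]
force: [0.0, 0.3, 0.5]
opening: 0.0931
t 27.35 tcp press [-67.4 -58.7] z 40.9 F [0.  0.3 0.5] op 0.0931 q6 -1.69
shift tool [-1.1  3.9 26.9]
jaw 85.3 tilt(tool z) [ 0.008 -0.007 -1.   ]
twist [-0.006  0.008  0.002]  shift after twist [-1.4  3.7 26.9]
```

```bash

python3 -m pendant '[{"translation":[0,9,0],"twist":[-0.003,0.004,0],"grip":1},{"translation":[0,9,0],"twist":[-0.003,0.004,0],"grip":1},{"translation":[0,0,12],"twist":[0,0,0],"grip":1},{"translation":[0,0,10],"twist":[0,0,0],"grip":1},{"translation":[0,0,5],"twist":[0,0,0],"grip":1},{"translation":[0,0,4],"twist":[0,0,0],"grip":1},{"translation":[0,0,4],"twist":[0,0,0],"grip":1},{"translation":[0,0,4],"twist":[0,0,0],"grip":1},{"translation":[0,0,4],"twist":[0,0,0],"grip":1},{"translation":[0,0,4],"twist":[0,0,0],"grip":1}]'
python3 -c "
from h import *
plan(-66,-10,14,85.2)"
```

```text
t: 28.35
tool_pos: [0.5541, -0.0445, 0.0121]
orientation: [-0.132, -3.137, -0.0]
force: [-23.2, 4.2, 44.7]
opening: 0.0932
t 28.35 tcp press [-64.6 -41.6] z 12.1 F [-23.2   4.2  44.7] op 0.0932 q6 -1.66
shift tool [ 1.4 31.6 -1.9]
jaw 85.2 tilt(tool z) [-0.002  0.    -1.   ]
twist [ 0.    -0.002 -0.   ]  shift after twist [ 1.4 31.6 -1.9]
```

```bash

python3 -m pendant '[{"translation":[1,4,2],"twist":[0,0,0],"grip":1},{"translation":[1,6,2],"twist":[0,0,0],"grip":1},{"translation":[0.5,6,2],"twist":[0,0,0],"grip":1},{"translation":[0.5,6,2],"twist":[0,0,0],"grip":1},{"translation":[0.5,6,2],"twist":[0,0,0],"grip":1},{"translation":[0.5,6,2],"twist":[0,0,0],"grip":1},{"translation":[0,6,2],"twist":[0,0,0],"grip":1},{"translation":[0,6,2],"twist":[0,0,0],"grip":1},{"translation":[0,0,2],"twist":[0,0,0],"grip":1},{"translation":[0,0,2],"twist":[0,0,0],"grip":1}]'
python3 - <<'E'
from h import *
plan(-66,120,14,85.2)
p,d,i=snap('side','s5');p2,d2,i2=snap('wrist','w5')
a=cv2.resize(p[165:285,215:375],None,fx=3,fy=3,interpolation=2)[:360]
b=cv2.resize(p2,None,fx=.6,fy=.6)[:,:]
b=np.pad(b,((0,a.shape[0]-b.shape[0]),(0,0),(0,0)))
cv2.imwrite('pics/v5.png',np.hstack([a,b])[:,:,::-1])
# blank left/-y corner via side depth
W=world(d,i)*1000;m=(abs(W[...,2]-12)<3)&(p.min(-1)>140);Y=topress(W);m&=(abs(Y[...,0]+20)<65)&(abs(Y[...,1])<200);print('blank y extent side',np.percentile(Y[m][:,1],[.3,99.7]),m.sum())
E
```

```text
t: 29.35
tool_pos: [0.5672, -0.0127, 0.013]
orientation: [0.135, 3.117, -0.031]
force: [-14.6, -0.4, 25.4]
opening: 0.0929
t 29.35 tcp press [-54.2  -8.7] z 13.0 F [-14.6  -0.4  25.4] op 0.0929 q6 -1.58
shift tool [ 12.  128.7  -3.6]
jaw 85.0 tilt(tool z) [ 0.021 -0.021 -1.   ]
twist [-0.019  0.023 -0.003]  shift after twist [ 11.8 128.7  -1. ]
blank y extent side [-122.23395036   68.2497057 ] 875
```

View pics/v5.png

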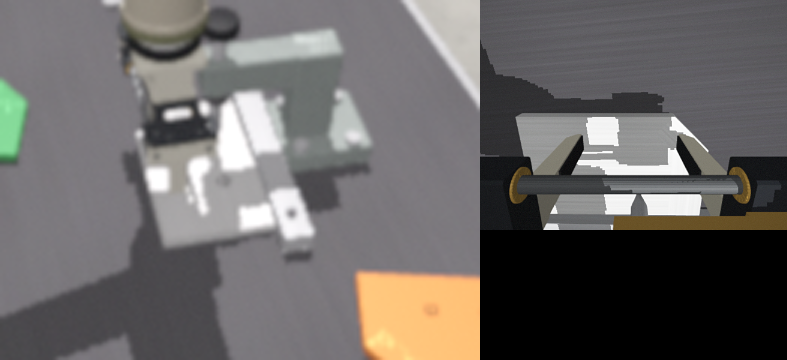

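The blank did not move (y still -122..68) because the fingertips slipped, so friction is too low to drag it. I'll retreat and push the square end instead, with shut fingers and the tool leaning 30° toward the robot so the gripper body clears the press arm.

```bash

python3 -m pendant '[{"translation":[15,0,-2],"twist":[0,0,0],"grip":1},{"translation":[25,0,-15],"twist":[0,0,0],"grip":-1},{"translation":[25,0,-25],"twist":[0,0,0],"grip":-1},{"translation":[0,-38,0],"twist":[0,0,0],"grip":-1},{"translation":[0,-40,0],"twist":[0,0,0],"grip":-1},{"translation":[0,-40,0],"twist":[0,0,0],"grip":-1},{"translation":[0,-40,0],"twist":[0,0,0],"grip":-1},{"translation":[0,0,0],"twist":[0,-0.15,0],"grip":-1},{"translation":[0,0,0],"twist":[0,-0.15,0],"grip":-1},{"translation":[0,0,0],"twist":[0,-0.15,0],"grip":-1}]'
cat >> h.py <<'E'
def lean(x,y,z,th=30,jaw=85.2):
    """as plan, tool leaning th deg toward -x(press), jaw along press y"""
    s,p,M=st(); t=np.r_[toworld(x,y),z]; j=np.radians(jaw); Y=np.array([np.cos(j),np.sin(j),0]); X=np.array([np.sin(j),-np.cos(j),0])
    a=np.radians(th); Z=np.sin(a)*X+np.array([0,0,-np.cos(a)]); D=np.stack([np.cross(Y,Z),Y,Z],1)
    print('t',round(s['t'],2),'tcp press',topress(p).round(1),'z',p[2].round(1),'F',np.round(s['force'],1),'op',round(s['opening'],4),'q',s['q'].round(2))
    print('twist',R.from_matrix(M.T@D).as_rotvec().round(3),'shift now',(M.T@(t-p)).round(1),'shift after twist',(D.T@(t-p)).round(1))
E
python3 -c "
from h import *
lean(-28,-155,6)"
```

```text
t: 30.45
tool_pos: [0.4881, -0.1718, 0.0547]
orientation: [0.106, 2.665, -0.055]
force: [-0.3, 0.5, -0.1]
opening: 0.0259
t 30.45 tcp press [-119.7 -173.9] z 54.7 F [-0.3  0.5 -0.1] op 0.0259 q [-0.59 -0.39  2.36  0.3   0.77 -2.25]
twist [-0.019 -0.049  0.009] shift now [-59.5  20.   84.9] shift after twist [-55.1  18.9  88. ]
```

```bash

python3 -m pendant '[{"translation":[0,0,0],"twist":[-0.019,-0.049,0.009],"grip":-1},{"translation":[-24,3,14],"twist":[0,0,0],"grip":-1},{"translation":[-27,3,16],"twist":[0,0,0],"grip":-1},{"translation":[-29,3,16],"twist":[0,0,0],"grip":-1},{"translation":[6,0,10],"twist":[0,0,0],"grip":-1},{"translation":[6,0,10],"twist":[0,0,0],"grip":-1},{"translation":[6,0,10],"twist":[0,0,0],"grip":-1},{"translation":[3,0,6],"twist":[0,0,0],"grip":-1},{"translation":[0,0,0],"twist":[0,0,0],"grip":-1},{"translation":[0,0,0],"twist":[0,0,0],"grip":-1}]'
python3 -c "
from h import *
lean(-28,-145,6.5)"
```

```text
t: 31.45
tool_pos: [0.5744, -0.1709, 0.0043]
orientation: [0.123, 2.612, -0.029]
force: [-2.4, 2.5, 5.2]
opening: 0.0003
t 31.45 tcp press [ -33.9 -165.8] z 4.3 F [-2.4  2.5  5.2] op 0.0003 q [-0.5  -0.04  2.2   0.41  0.54 -2.29]
twist [-0.002  0.003 -0.01 ] shift now [-6.  20.9  1. ] shift after twist [-6.2 20.8  1. ]
```

```bash

python3 -m pendant '[{"translation":[-4,0,-1],"twist":[0,0,-0.005],"grip":-1},{"translation":[-3,12,-1],"twist":[0,0,-0.005],"grip":-1},{"translation":[0,12,0],"twist":[0,0,0],"grip":-1},{"translation":[0,12,0],"twist":[0,0,0],"grip":-1},{"translation":[0,12,0],"twist":[0,0,0],"grip":-1},{"translation":[0,12,0],"twist":[0,0,0],"grip":-1},{"translation":[0,12,0],"twist":[0,0,0],"grip":-1},{"translation":[0,12,0],"twist":[0,0,0],"grip":-1},{"translation":[0,12,0],"twist":[0,0,0],"grip":-1},{"translation":[0,0,0],"twist":[0,0,0],"grip":-1}]'
python3 -c "
from h import *
lean(-27,60,6.5)"
```

```text
t: 32.45
tool_pos: [0.5849, -0.0795, 0.0082]
orientation: [0.117, 2.61, -0.044]
force: [0.6, -0.4, 0.3]
opening: 0.0005
t 32.45 tcp press [-31.  -73.9] z 8.2 F [ 0.6 -0.4  0.3] op 0.0005 q [-0.28 -0.1   2.24  0.19  0.48 -1.9 ]
twist [-0.012  0.006 -0.003] shift now [ -2.3 133.9   1.9] shift after twist [ -2.6 133.9   3.5]
```

```bash

python3 -m pendant '[{"translation":[0,12,0.5],"twist":[-0.003,0,0],"grip":-1},{"translation":[0,12,0.5],"twist":[-0.003,0,0],"grip":-1},{"translation":[-0.5,12,0.5],"twist":[-0.003,0,0],"grip":-1},{"translation":[-0.5,12,0],"twist":[0,0,0],"grip":-1},{"translation":[-0.5,12,0],"twist":[0,0,0],"grip":-1},{"translation":[-0.5,12,0],"twist":[0,0,0],"grip":-1},{"translation":[0,12,0],"twist":[0,0,0],"grip":-1},{"translation":[0,12,0],"twist":[0,0,0],"grip":-1},{"translation":[0,12,0],"twist":[0,0,0],"grip":-1},{"translation":[0,0,0],"twist":[0,0,0],"grip":-1}]'
python3 - <<'E'
from h import *
lean(-27,60,6.5)
p,d,i=snap('top','t6')
cv2.imwrite('pics/v6.png',cv2.resize(p[110:220,100:310],None,fx=3.6,fy=3.6,interpolation=2)[:,:,::-1])
E
```

```text
t: 33.45
tool_pos: [0.5951, 0.0115, 0.0084]
orientation: [0.119, 2.611, -0.06]
force: [0.5, -0.5, 0.1]
opening: 0.0007
t 33.45 tcp press [-28.5  17.7] z 8.4 F [ 0.5 -0.5  0.1] op 0.0007 q [-0.04 -0.07  2.22 -0.1   0.47 -1.44]
twist [-0.023  0.005 -0.001] shift now [-0.3 42.4  1.4] shift after twist [-0.4 42.3  2.4]
```

View pics/v6.png

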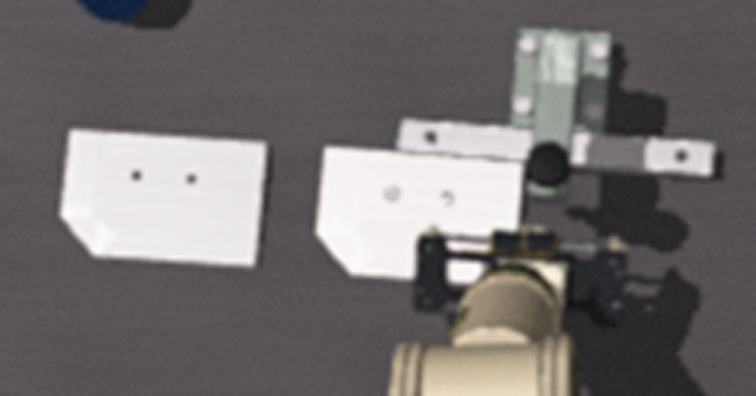

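The blank is along the fence, with its +y edge at crop x≈320, and the cover's near edge is at x≈265, so about 55 mm remains. I'll continue.

```bash

python3 -m pendant '[{"translation":[0,10,0.5],"twist":[-0.006,0,0],"grip":-1},{"translation":[0,10,0.5],"twist":[-0.006,0,0],"grip":-1},{"translation":[0,10,0.5],"twist":[-0.006,0,0],"grip":-1},{"translation":[0,8,0],"twist":[-0.005,0,0],"grip":-1},{"translation":[0,6,0],"twist":[0,0,0],"grip":-1},{"translation":[0,2,0],"twist":[0,0,0],"grip":-1},{"translation":[0,0,0],"twist":[0,0,0],"grip":-1},{"translation":[0,0,0],"twist":[0,0,0],"grip":-1},{"translation":[0,0,0],"twist":[0,0,0],"grip":-1},{"translation":[0,0,0],"twist":[0,0,0],"grip":-1}]'
cat > m.py <<'E'
from h import *
def meas(name):
    lean(-27,70,6.5)
    p,d,i=snap('top',name); f=192/np.tan(np.radians(i['vertical_fov'])/2)
    g=p.astype(float).mean(-1)
    # sample in press-frame rectified image, 0.5 mm/px, at z=10mm
    xs=np.arange(-130,90,.5);ys=np.arange(0,500,.5)
    X,Yy=np.meshgrid(xs,ys,indexing='ij'); c,s=np.cos(PY),np.sin(PY)
    P=np.stack([PO[0]+c*X-s*Yy,PO[1]+s*X+c*Yy,np.full_like(X,10)],-1)/1000
    uv=proj(P,i).astype(np.float32)
    im=cv2.remap(p,uv[...,0],uv[...,1],cv2.INTER_CUBIC)
    cv2.imwrite('pics/'+name+'r.png',cv2.resize(im,(750,330))[:,::-1,::-1])
    G=cv2.cvtColor(im,cv2.COLOR_RGB2GRAY).astype(float)
    def cross(a,ax,th=140):
        k=np.where(np.diff((a>th).astype(int))!=0)[0]; return [round(float(ax[j]+.5*(th-a[j])/(a[j+1]-a[j])),1) for j in k]
    for x in(-40,-20,10,25): print('x',x,'y crossings',cross(G[int((x+130)*2)],ys))
    for y in(120,170,210,240,300,340,400): print('y',y,'x crossings',cross(G[:,int(y*2)],xs))
E
python3 -c "
from m import *
meas('t7')"
```

```text
t: 34.5
tool_pos: [0.5981, 0.0487, 0.0048]
orientation: [0.116, 2.616, -0.038]
force: [0.0, -0.3, -1.1]
opening: 0.0006
t 34.5 tcp press [-28.6  55. ] z 4.8 F [ 0.  -0.3 -1.1] op 0.0006 q [ 0.04 -0.04  2.2  -0.15  0.48 -1.33]
twist [-0.007 -0.    -0.003] shift now [-2.2 15.  -0.8] shift after twist [-2.3 15.  -0.7]
x -40 y crossings [101.0, 104.0, 104.0, 111.0, 119.2, 127.5, 162.9, 264.3, 279.2, 472.7]
x -20 y crossings [69.3, 264.6, 279.3, 473.1]
x 10 y crossings [69.4, 264.1, 279.2, 473.4]
x 25 y crossings [69.6, 263.3, 279.6, 473.1]
y 120 x crossings [-128.8, -81.5, -58.9, -50.3, -39.8, -37.3, 54.3, 63.2, 74.8]
y 170 x crossings [-81.0, 43.7]
y 210 x crossings [-80.6, 44.3]
y 240 x crossings [-67.2, 44.9]
y 300 x crossings [-79.8, 43.6]
y 340 x crossings [-79.7, 43.2]
y 400 x crossings [-80.4, -0.8, 3.2, 43.5]
```

```bash

python3 -m pendant '[{"translation":[-1,3,-1.5],"twist":[-0.003,0,0],"grip":-1},{"translation":[-1,3,0],"twist":[-0.003,0,0],"grip":-1},{"translation":[0,3,0],"twist":[0,0,0],"grip":-1},{"translation":[0,3,0],"twist":[0,0,0],"grip":-1},{"translation":[0,1.5,0],"twist":[0,0,0],"grip":-1},{"translation":[0,0,0],"twist":[0,0,0],"grip":-1},{"translation":[0,0,0],"twist":[0,0,0],"grip":-1},{"translation":[0,0,0],"twist":[0,0,0],"grip":-1},{"translation":[0,0,0],"twist":[0,0,0],"grip":-1},{"translation":[0,0,0],"twist":[0,0,0],"grip":-1}]'
python3 -c "
from m import *
meas('t8')"
```

```text
t: 35.55
tool_pos: [0.5983, 0.0606, 0.0057]
orientation: [0.114, 2.622, -0.035]
force: [-1.1, -3.2, 0.9]
opening: 0.0003
t 35.55 tcp press [-29.4  66.9] z 5.7 F [-1.1 -3.2  0.9] op 0.0003 q [ 0.06 -0.04  2.19 -0.17  0.49 -1.29]
twist [-0.005 -0.006 -0.002] shift now [-2.5  3.1  0.5] shift after twist [-2.5  3.1  0.6]
x -40 y crossings [127.2, 129.5, 174.8, 273.8, 279.5, 472.8]
x -20 y crossings [79.9, 274.2, 279.6, 473.1]
x 10 y crossings [79.3, 273.4, 279.5, 473.3]
x 25 y crossings [79.4, 272.9, 279.8, 473.1]
y 120 x crossings [-117.5, -116.0, -58.8, -49.9, -40.6, -36.4, 54.1, 63.4, 74.8]
y 170 x crossings [-36.5, 44.0]
y 210 x crossings [-79.5, 45.1]
y 240 x crossings [-77.2, 46.2]
y 300 x crossings [-79.9, 43.5]
y 340 x crossings [-79.7, 43.2]
y 400 x crossings [-80.3, -0.7, 3.2, 43.6]
```

The gap is about 6–8 mm, but the blank has begun to yaw about 1.5° past the fence. I'll change to the two-finger square push from behind its end. That is safe here because the body is now beyond the press arm.

```bash

python3 -m pendant '[{"translation":[0,-10,0],"twist":[0,0,0],"grip":-1},{"translation":[25,-5,-15],"twist":[0,0,0],"grip":-1},{"translation":[35,0,-25],"twist":[0,0,0],"grip":-1},{"translation":[0,20,-40],"twist":[0,0.1,0],"grip":-1},{"translation":[0,20,-40],"twist":[0,0.14,0],"grip":0.4},{"translation":[0,0,-30],"twist":[0,0.14,0],"grip":0.4},{"translation":[0,0,0],"twist":[0,0.13,0],"grip":0.4},{"translation":[0,10,0],"twist":[0,0,0.15],"grip":0.4},{"translation":[0,0,0],"twist":[0,0,0.15],"grip":0.4},{"translation":[0,0,0],"twist":[0,0,0.15],"grip":0.4}]'
python3 -m pendant '[{"translation":[0,0,0],"twist":[0,0,0.15],"grip":0.4},{"translation":[0,0,0],"twist":[0,0,0.15],"grip":0.4},{"translation":[0,0,0],"twist":[0,0,0.15],"grip":0.4},{"translation":[0,0,0],"twist":[0,0,0.15],"grip":0.4},{"translation":[0,0,0],"twist":[0,0,0.15],"grip":0.4},{"translation":[0,0,0],"twist":[0,0,0.15],"grip":0.4},{"translation":[0,0,0],"twist":[0,0,0.15],"grip":0.4},{"translation":[0,0,0],"twist":[0,0,0.07],"grip":0.4},{"translation":[0,0,0],"twist":[0,0,0],"grip":0.4},{"translation":[0,0,0],"twist":[0,0,0],"grip":0.4}]'
python3 -c "
from h import *
plan(-22,66,120,-4.8)
from m import meas
meas('t9')"
```

```text
t: 36.6
tool_pos: [0.4578, 0.1093, 0.0873]
orientation: [-0.831, -3.013, 0.01]
force: [0.8, 0.7, -0.3]
opening: 0.0441
t: 37.6
tool_pos: [0.4616, 0.1145, 0.0881]
orientation: [-2.314, -2.112, 0.005]
force: [-0.3, -0.6, -0.3]
opening: 0.065
t 37.6 tcp press [-170.2  109.2] z 88.1 F [-0.3 -0.6 -0.3] op 0.065 q6 0.22
shift tool [-41.9 148.2 -33.4]
jaw -5.2 tilt(tool z) [-0.009  0.004 -1.   ]
twist [-0.009 -0.003 -0.008]  shift after twist [-43.2 148.2 -31.9]
t 37.6 tcp press [-170.2  109.2] z 88.1 F [-0.3 -0.6 -0.3] op 0.065 q [ 0.13 -0.1   1.96  0.01  1.28  0.22]
twist [-0.417 -0.419 -1.539] shift now [-38.4 144.2  80.2] shift after twist [-83.2 -39.2 142.2]
x -40 y crossings [81.0, 92.5, 98.1, 108.0, 112.3, 121.4, 144.0, 273.8, 279.6, 472.7]
x -20 y crossings [80.0, 274.1, 279.5, 473.1]
x 10 y crossings [79.3, 273.3, 279.5, 473.3]
x 25 y crossings [79.4, 272.9, 279.9, 473.1]
y 120 x crossings [-76.0, -67.0, 54.2, 63.4, 74.8]
y 170 x crossings [-48.0, -46.5, 43.8]
y 210 x crossings [-56.0, -55.0, 45.1]
y 240 x crossings [-119.8, -62.5, -61.0, 46.2]
y 300 x crossings [-79.8, 43.4]
y 340 x crossings [-79.7, 43.1]
y 400 x crossings [-80.4, -0.8, 3.3, 43.4]
```

```bash

python3 -m pendant '[{"translation":[0,30,0],"twist":[-0.004,-0.002,-0.004],"grip":0.4},{"translation":[0,40,0],"twist":[-0.005,0,-0.004],"grip":0.4},{"translation":[0,40,0],"twist":[0,0,0],"grip":0.4},{"translation":[0,36,0],"twist":[0,0,0],"grip":0.4},{"translation":[-14,6,0],"twist":[0,0,0],"grip":0.4},{"translation":[-15,0,0],"twist":[0,0,0],"grip":0.4},{"translation":[-10,0,0],"twist":[0,0,0],"grip":0.4},{"translation":[0,0,20],"twist":[0,0,0],"grip":0.4},{"translation":[0,0,20],"twist":[0,0,0],"grip":0.4},{"translation":[0,0,0],"twist":[0,0,0],"grip":0.4}]'
python3 -c "
from h import *
plan(-22,65,6,-4.8)"
```

```text
t: 38.65
tool_pos: [0.6111, 0.0594, 0.0454]
orientation: [-2.295, -2.142, -0.001]
force: [-0.5, -0.2, -0.2]
opening: 0.0649
t 38.65 tcp press [-16.6  66.8] z 45.4 F [-0.5 -0.2 -0.2] op 0.0649 q6 0.08
shift tool [-1.8 -5.4 39.4]
jaw -4.0 tilt(tool z) [-0.001  0.002 -1.   ]
twist [-0.001 -0.002  0.015]  shift after twist [-1.8 -5.4 39.4]
```

```bash

python3 -m pendant '[{"translation":[-1,-3,14],"twist":[0,0,0.008],"grip":0.4},{"translation":[-1,-2,14],"twist":[0,0,0.007],"grip":0.4},{"translation":[0,0,10],"twist":[0,0,0],"grip":0.4},{"translation":[0,0,0],"twist":[0,0,0],"grip":0.4},{"translation":[3,0,0],"twist":[0,0,0],"grip":0.4},{"translation":[3,0,0],"twist":[0,0,0],"grip":0.4},{"translation":[3,0,0],"twist":[0,0,0],"grip":0.4},{"translation":[3,0,0],"twist":[0,0,0],"grip":0.4},{"translation":[1.5,0,0],"twist":[0,0,0],"grip":0.4},{"translation":[0,0,0],"twist":[0,0,0],"grip":0.4}]'
python3 -c "
from h import *
plan(-22,78,6,-4.8)
from m import meas
meas('t10')"
```

```text
t: 39.65
tool_pos: [0.6069, 0.0712, 0.0081]
orientation: [2.312, 2.125, 0.003]
force: [-0.9, -1.1, -1.6]
opening: 0.0654
t 39.65 tcp press [-21.7  78.2] z 8.1 F [-0.9 -1.1 -1.6] op 0.0654 q6 0.12
shift tool [-0.2 -0.3  2.1]
jaw -4.9 tilt(tool z) [ 0.003  0.001 -1.   ]
twist [ 0.002 -0.001 -0.001]  shift after twist [-0.2 -0.3  2.1]
t 39.65 tcp press [-21.7  78.2] z 8.1 F [-0.9 -1.1 -1.6] op 0.0654 q [0.03 0.35 1.64 0.   1.15 0.12]
twist [-0.408 -0.409 -1.533] shift now [-8.2 -5.3  1.6] shift after twist [ 5.4 -8.2 -1.3]
x -40 y crossings [24.5, 49.6, 123.6, 164.7, 180.4, 472.7]
x -20 y crossings [26.0, 38.2, 39.5, 52.2, 121.0, 166.3, 182.0, 473.1]
x 10 y crossings [28.7, 54.4, 184.2, 473.3]
x 25 y crossings [30.5, 57.4, 83.5, 150.8, 185.5, 473.1]
y 120 x crossings [-111.2, -37.1, -20.2, 19.8]
y 170 x crossings [-118.0, 47.1]
y 210 x crossings [-81.1]
y 240 x crossings [-81.8, 43.1]
y 300 x crossings [-79.8, 43.6]
y 340 x crossings [-79.7, 43.2]
y 400 x crossings [-80.3, -0.9, 3.2, 43.4]
```

```bash

python3 -m pendant '[{"translation":[-8,0,0],"twist":[0,0,0],"grip":0.4},{"translation":[-3,0,-10],"twist":[0,0,0],"grip":0.4},{"translation":[0,0,-40],"twist":[0,0,0],"grip":0.4},{"translation":[0,0,-45],"twist":[0,0,0],"grip":0.4},{"translation":[0,0,-45],"twist":[0,0,0],"grip":0.4},{"translation":[0,0,-45],"twist":[0,0,0],"grip":0.4},{"translation":[0,0,-45],"twist":[0,0,0],"grip":0.4},{"translation":[0,-45,0],"twist":[0,0,0],"grip":0.4},{"translation":[0,-45,0],"twist":[0,0,0],"grip":0.4},{"translation":[0,-45,0],"twist":[0,0,0],"grip":0.4}]'
python3 -m pendant '[{"translation":[-40,-25,0],"twist":[0,0,0],"grip":0.4},{"translation":[-40,-20,0],"twist":[0,0,0],"grip":0.4},{"translation":[-40,0,0],"twist":[0,0,0],"grip":0.4},{"translation":[-40,0,0],"twist":[0,0,0],"grip":0.4},{"translation":[-40,0,0],"twist":[0,0,0],"grip":0.4},{"translation":[0,0,0],"twist":[0,0,0],"grip":0.4},{"translation":[0,0,0],"twist":[0,0,0],"grip":0.4},{"translation":[0,0,0],"twist":[0,0,0],"grip":0.4},{"translation":[0,0,0],"twist":[0,0,0],"grip":0.4},{"translation":[0,0,0],"twist":[0,0,0],"grip":0.4}]'
python3 - <<'E'
from m import *
meas('t11')
p=cv2.imread('pics/t11.png')[60:320]
r=cv2.imread('pics/t11r.png')
cv2.imwrite('pics/v11.png',np.vstack([cv2.resize(p,(512,260)),cv2.resize(r,(512,225))]))
E
```

```text
t: 40.7
tool_pos: [0.4731, 0.069, 0.2564]
orientation: [2.312, 2.118, 0.021]
force: [0.9, -0.1, 1.2]
opening: 0.0651
t: 41.7
tool_pos: [0.4057, -0.1287, 0.2646]
orientation: [2.294, 2.118, 0.041]
force: [-0.3, -0.1, 0.1]
opening: 0.0651
t 41.7 tcp press [-205.5 -137.8] z 264.6 F [-0.3 -0.1  0.1] op 0.0651 q [-0.44 -0.4   1.89  0.02  1.63 -0.36]
twist [-0.38  -0.391 -1.534] shift now [205.6 170.9 264.9] shift after twist [-25.5 207.8 312.7]
x -40 y crossings [86.6, 472.6]
x -20 y crossings [86.8, 472.8]
x 10 y crossings [86.8, 473.1]
x 25 y crossings [87.0, 473.0]
y 120 x crossings [-81.5, 54.2, 63.7, 74.5]
y 170 x crossings [-81.2, 43.1]
y 210 x crossings [-81.0, 43.3]
y 240 x crossings [-81.8, 42.9]
y 300 x crossings [-79.7, 43.2]
y 340 x crossings [-79.6, 43.0]
y 400 x crossings [-80.1, -1.2, 3.5, 43.3]
```

View pics/v11.png

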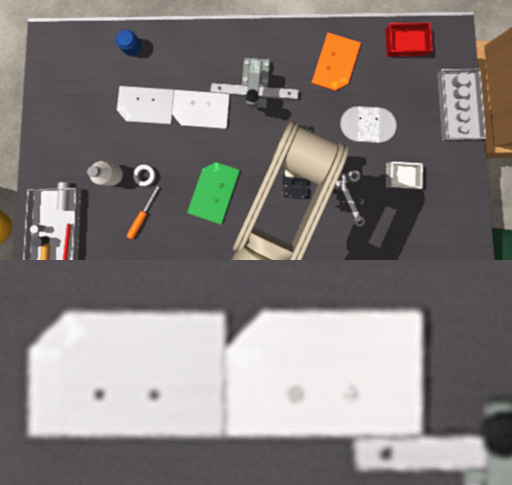

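The plates lie end to end, in line within about 1 mm and with a gap of about 1–3 mm. The cover has not moved (far end still at 473) and the other things are where they were. Handing in.

```bash
python3 -c "
from plant import robot
print(robot.close_job())"
```

```text
the job is handed in; nothing more can be done
None
```

The job is handed in after about 42 s. Both circles were pressed, square-end circle first, and the blank now lies end to end with the matching cover plate.

- **Punching:** I pushed the blank to the fence and pressed the pad to a hard stop at about 12 mm, with 34 N on the first circle and 37 N on the second. The spots were about 2.6 mm and 2 mm from the punch axis, inside the 7 mm circle radius.
- **Final position:** The last top picture shows the two plates in line within about 1–2 mm. The gap is about 1–3 mm and the cover's far end is still at 473 mm. The other items look unmoved by eye; I did not measure them.

**What failed or stayed unproven:**
- An attempt to drag the blank with the fingertips pressed on top slipped and did not move it. I then pushed its square end with the tool leaning back from the press arm.
- During that slip the tool drifted 10 mm toward the press arm. I saw no sign of contact.
- The camera showed no visible mark at the first circle, and I did not check the second up close. That the punch landed rests on the forces, the stroke and the measured positions.

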